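# Raise the sash of the cement booth to its mark

### The arm

A 6-joint arm with a two-finger parallel gripper is mounted at the origin on the work surface. World frame = base frame: x ahead of the robot, y to its left, z up, the work surface at z = 0. Lengths are in m, angles in rad, forces in N, time in s.
With the tool pointing down it reaches from about 0.225 to 0.875 m from the base axis. Payload 3.4 kg.
Tool frame: the origin (TCP) lies between the finger pads; the fingertips stand 8 mm ahead of it and the grasp point (between the pads) lies 11 mm behind it; z points along the fingers, y is the line along which they close (so a half turn about z gives the same grasp; the last joint's range is limited). The gripper opens to 85 mm and grips with 20 to 120 N. Pads are 22 mm wide; open, the fingers measure 114 mm over their backs; the gripper's body (76 mm by 85 mm) begins 54 mm behind the grasp point. The pads swing forward as they close: fully open they stand 13 mm farther back than shut.
Start: joints at [0.981, 0.276, 1.505, -0, 1.361, -0.121], TCP at [0.26, 0.513, 0.203] pointing down, gripper open.
Joint ranges: [-2.89, 2.89], [-0.75, 2.08], [0.22, 2.7], [-1.18, 4.32], [0.11, 2.71], [-2.7, 2.7]. Speed limits (rad/s): [2.57, 2.57, 3.14, 3.14, 3.14, 3.14].

### API

Orientations are given as a unit quaternion [w, x, y, z].
In Python, from rig import manip gives the robot as it stands.
- The arm moves only by the tool move_arm, never from a script. Its argument "deltas" is a list that holds one entry, the list of rows, each a list of 5 numbers: the shift along the tool's x, y, z normalised to -1 to 1, where 1 is 80 cm, then the turn about the tool's z normalised to -1 to 1, where 1 is 120 degrees, then the closure, from -1 (fully open) to 1 (shut). In form: [[[tx, ty, tz, twist, grip], ...]]. A call has 1 to 12 rows; each row is the pose to reach, as a shift and turn from the pose commanded when the call began, along the tool's axes at that moment; what a row does not reach only later rows make up. A row lasts 1/10 s, in which the tool goes at most 50 mm and 8.59 degrees, less where a joint would pass 70% of its speed; a pose out of reach is approached as far as the arm can. A call with a number of a shift or a turn outside -1 to 1 is refused whole. A call with a gripper value outside its range is refused whole. The fingers move at their own pace and stop on an object; "squeeze" is the grip in N (left out, the last holds). Time passes only in rows, so rows that repeat a pose let the fingers close. It gives the time, the measured TCP pose, the force, the opening and the grip force at its end, in the units of the state.
- manip.get_state(): the state, without advancing time (a new reading comes with each control period).
- manip.get_image(name): name is "scene" or "top" or "wrist"; returns the picture (420x560x3 uint8, red, green, blue); there is no depth.
- manip.camera_params(name): a dict with "fx", "fy", "cx", "cy" (pixels), "R" (3x3) and "t" (3): a world point X has camera coordinates R X + t; the wrist camera has in their place "tool_from_camera" (4x4, takes a point from camera to tool coordinates, whose origin is the TCP and whose axes are the flange's). Camera axes: x right, y down, z forward; pixel columns grow to the right and rows downward; lengths in m; the calibration is good to about 2 mm. A picture is of the moment at which its call begins: read the wrist's pose just before it. camera_params takes no time and is no camera call.
- manip.sign_off(): hands the job in; it is judged then, once.
The state is a dict: "clock": time; "qpos": joint angles; "qd": joint speeds; "effort": joint torques, N m; "position": TCP position; "ee_rot": TCP orientation; "contact_force": force on the tool from outside, world axes, zero at the start; "moment": the same for the moment, N m; "width": finger opening in m; "gripper_force": force on a finger pad.
Only numpy, scipy, OpenCV 4.12 (cv2) and the standard library are available. Lean on these libraries where they do the work, as an engineer would, in place of code of your own. Each camera call takes 0.05 s, during which the arm holds its last target. There are 200 camera calls.

### The job

Push the cement booth's sliding window up with the fingers from beneath its orange lip, until the black pointer at the lip's right end stands within the red mark on the frame, then let go and leave it standing there. Only push: do not pinch the lip, and leave everything on the table and inside the booth where it is.

Things in the scene. Friction and masses are not known exactly. Their poses are not given: they have to be found in the camera images.
- sash (a joint): travel of the sash (clear window 340 wide x 220 long in a dark frame) up its sloping track, m; 0 = fully down, up to 0.23. The track leans back 35 degrees from vertical, away from the lip's side. The sash is counterweighted: it rubs with about 3.5 N, a push of up to 6 N along the track moves it, and it stays where it is left
- lip (a point): orange ledge 45 deep x 300 long x 10 thick, square off the sash's lower edge, brown strip on top. Origin: middle of its outer edge, on the underside. x runs inward along the underside to the sash (down at 35 degrees), y left along the lip, z up the track, the way the sash slides. Open beneath for 40 or more; the plinth below is 55 high, its front at most 10 nearer the robot than the origin
- pointer (a point): middle of the black pointer strip (5 high along the track, 50 long) that sticks out sideways from the right lower corner of the sash (-y of the lip) over the frame; it moves with the sash; its z axis points up the track
- mark (a point): centre of the red mark on the right-hand aluminium frame post, 16 high along the track, 34 wide. Its z axis points up the track; when the pointer's offset from it along that axis is zero the pointer is centred on the mark. The mark stays put
- gluepot_c (a point): yellow glue jar with a black cap inside the booth, 54 dia x 75 high; point at its centre (bystander, leave alone)
- wallet_c (a point): tan leather wallet lying inside the booth, 100 x 75 x 12; point at its centre (bystander, leave alone)
- case_c (a point): dark brown leather card case lying on the table in front of the booth, 75 x 110 x 14; point at its centre (bystander, leave alone)
- mallet_c (a point): wooden mallet lying on the table, head 48 dia x 90, handle about 165 long towards its own -x, 48 high in all; point at the centre of the head (bystander, leave alone)
- slab_c (a point): black stone slab lying on the table, 150 x 200 x 30 thick; point at its centre (bystander, leave alone)
- tin_c (a point): metal tin with a pale lid, 94 x 124 x 55 high; point at its centre (bystander, leave alone)
- jar_c (a point): white jar with a black cap, 76 dia x 100 high; point at its centre (bystander, leave alone)
- awl_c (a point): wooden-handled screwdriver-like awl lying on the table, about 25 high; point near the middle of it (bystander, leave alone)

How it is judged:
By the outcome, as a careful person would: the job done as asked, in the order asked, and still so for the second after the job is handed in, with the robot touching nothing.
It also fails if it takes over 38 s, if anything falls off the work surface, if the arm or the gripper's body presses on something with over 40 N, if the wrist force passes 120 N, or if a joint passes its speed limit or range.

## Working session

There is one attempt and no reset: what is moved stays moved. The work goes in short steps, Python scripts to look and compute and a tool call to move; the robot and the scene stay as the last step left them, time stands still between calls to the robot, and variables do not carry over. Pictures are saved under pics/ and viewed, at most 10 in all, crops included, and the job is handed in when it is done.

Besides the shell and the picture viewer there is one more tool, called after "Emit:" by a JSON object that holds its "api" and its "payload". move_arm: Moves the arm, as the interface text tells. Scaled input: -1 to 1 covers 80 cm each way for a shift and 120 degrees each way for a turn. Its arguments: {"type":"object","properties":{"deltas":{"type":"array","items":{"type":"array","items":{"type":"array","items":{"type":"number","minimum":-1,"maximum":1}}}},"squeeze":{"type":"number"}},"required":["deltas"]}

```bash
mkdir -p pics
python3 - <<'E'
from rig import manip
import cv2,json
s=manip.get_state();print(s)
for n in("scene","top"):
    cv2.imwrite(f"pics/{n}0.png",manip.get_image(n)[:,:,::-1]);print(n,manip.camera_params(n))
print(manip.camera_params("wrist"))
E
```

```text
{'clock': 0.0, 'qpos': array([ 9.80982443e-01,  2.76577041e-01,  1.50610913e+00,  1.79886099e-05,
        1.36073912e+00, -1.21010443e-01]), 'qd': array([-7.51892757e-04, -1.09988513e-03,  1.14380953e-03,  2.23775372e-04,
       -1.50138841e-03, -9.88889617e-05]), 'effort': array([-1.13481648e-03, -4.16775370e+01, -2.45800227e+01, -6.71721900e-04,
        1.11780781e-02, -8.83907433e-06]), 'position': array([0.25947373, 0.51247354, 0.20255959]), 'ee_rot': array([-3.27102087e-04,  2.32262843e-01,  9.72652627e-01, -8.55989127e-04]), 'contact_force': array([ 0.32892426,  0.04910454, -1.08402635]), 'moment': array([-0.01586665,  0.02279421, -0.01156659]), 'gripper_force': 0.0, 'width': 0.08560863424746906}
scene {'fx': 380.1446068079229, 'fy': 380.1446068079229, 'cx': 274.1007594214262, 'cy': 208.72998886841415, 'R': array([[ 0.94678039,  0.32152855, -0.0150427 ],
       [ 0.22940548, -0.70681944, -0.66916321],
       [-0.22578755,  0.63009973, -0.7429632 ]]), 't': array([-0.51095815, -0.08094276,  1.55703201])}
top {'fx': 505.57136642979725, 'fy': 505.57136642979725, 'cx': 266.02468644201383, 'cy': 214.48565916301445, 'R': array([[ 0.00967908, -0.99994893, -0.00290881],
       [-0.99360503, -0.00929033, -0.11252881],
       [ 0.11249604,  0.00397939, -0.9936442 ]]), 't': array([-0.01070061,  0.56380974,  1.52558214])}
{'fx': 297.31266710946613, 'fy': 297.31266710946613, 'cx': 280.53577165122056, 'cy': 212.47213392581864, 'tool_from_camera': array([[-6.07553622e-04, -9.50817213e-01, -3.09751931e-01,
         8.00670390e-02],
       [ 9.99999811e-01, -5.48533211e-04, -2.77637293e-04,
        -2.96768201e-04],
       [ 9.40730963e-05, -3.09752041e-01,  9.50817366e-01,
        -1.70355107e-01],
       [ 0.00000000e+00,  0.00000000e+00,  0.00000000e+00,
         1.00000000e+00]])}
```

View pics/scene0.png

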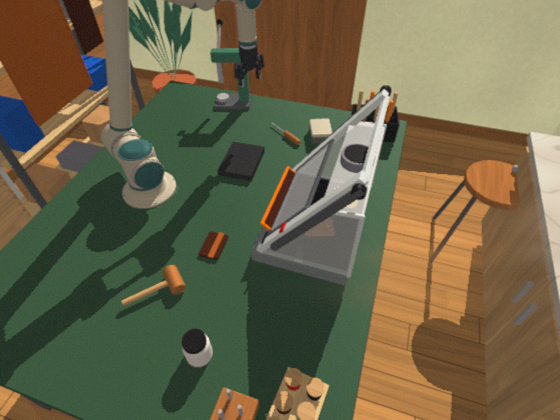

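View pics/top0.png

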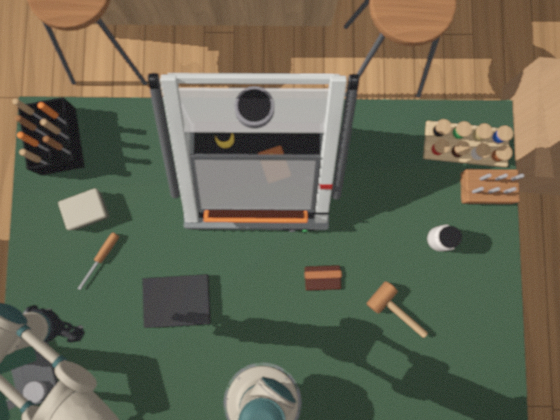

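The scene view shows the booth ahead of the robot with the orange lip facing it (scene about (279,198), top about (256,216)). The red mark is on the right post at scene (283,227), top (326,187). The slab, case and mallet lie nearer the robot. Next I'll zoom in for the pixel positions.

Run:
```python
import cv2,numpy as np
a=cv2.imread("pics/scene0.png")[160:270,235:315];b=cv2.imread("pics/top0.png")[165:245,185:345]
a=cv2.resize(a,None,fx=5,fy=5,interpolation=2);b=cv2.resize(b,None,fx=5,fy=5,interpolation=2)
cv2.imwrite("pics/zs.png",a);cv2.imwrite("pics/zt.png",b)
```

```text
(no output)
```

View pics/zs.png

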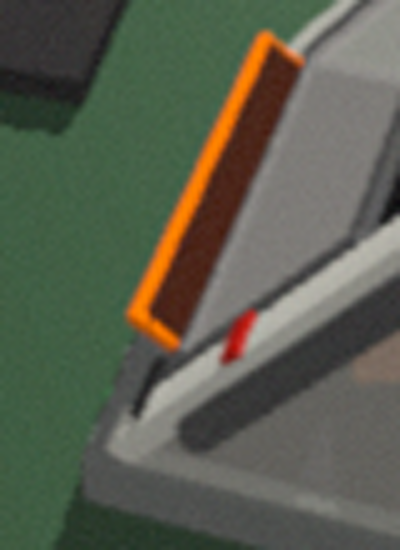

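View pics/zt.png

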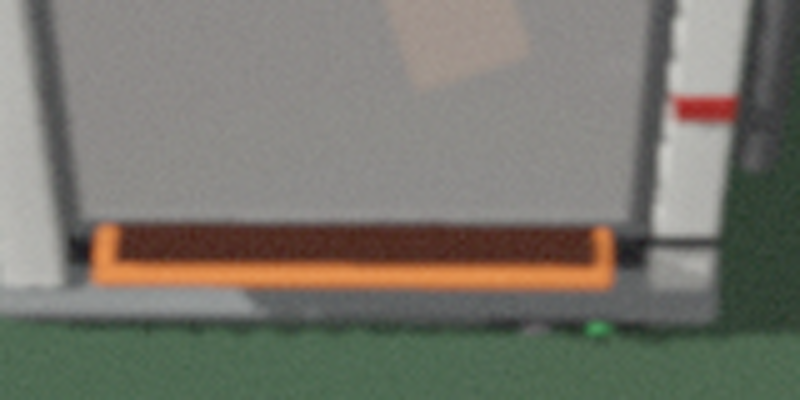

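Scene crop: the lip's outer right corner is at about (261,223.6), left (288,166.4); mark centre (282.8,227.4); black pointer about (264.8,237.4). Top crop: lip lower outer edge at row about 222.4, columns 204 to 307.6; mark (326.2,186.6); pointer (321,213.6).

```bash
cat > h.py <<'E'
from rig import manip
import numpy as np,cv2
from scipy.spatial.transform import Rotation as Ro
def cam(n):
    c=manip.camera_params(n);K=np.array([[c['fx'],0,c['cx']],[0,c['fy'],c['cy']],[0,0,1]])
    if 'R' in c: return K,c['R'],c['t']
    s=manip.get_state();q=s['ee_rot'];T=np.eye(4);T[:3,:3]=Ro.from_quat(np.r_[q[1:],q[0]]).as_matrix();T[:3,3]=s['position']
    M=np.linalg.inv(T@c['tool_from_camera']);return K,M[:3,:3],M[:3,3]
def P(n):
    K,R,t=cam(n);return K@np.c_[R,t]
def tri(obs):
    A=[]
    for M,(u,v) in obs:A+=[u*M[2]-M[0],v*M[2]-M[1]]
    X=np.linalg.svd(np.array(A))[2][-1];return X[:3]/X[3]
def proj(M,X):
    p=M@np.r_[X,1];return p[:2]/p[2]
E
python3 - <<'E'
from h import *
S,T=P("scene"),P("top")
r={}
for n,a,b in [("mark",(282.8,227.4),(326.2,186.6)),("ptr",(264.8,237.4),(321,213.6)),("lipR",(261,223.6),(307.6,221.5)),("lipL",(288,166.4),(204,221.5))]:
    X=tri([(S,a),(T,b)]);r[n]=X;print(n,X.round(4),(proj(S,X)-a).round(1),(proj(T,X)-b).round(1))
d=r["mark"]-r["ptr"];print(d,d@[np.sin(.611),0,np.cos(.611)])
E
```

```text
mark [ 0.6269 -0.1721  0.1896] [-0.8  0.1] [-0.2 -0.4]
ptr [ 0.5616 -0.166   0.1055] [-1.1  0.2] [-0.3 -0.6]
lipR [ 0.5357 -0.1258  0.1209] [-0.7  0.1] [-0.2 -0.4]
lipL [0.534  0.1752 0.1187] [-1.1  0.2] [-0.3 -0.8]
[ 0.06531494 -0.00616086  0.08414016] 0.10638740151101807
```

Emit:
{"api": "move_arm", "payload": {"deltas": [[[-0.521,-0.419,0,-0.224,1],[-0.521,-0.419,0,-0.224,1],[-0.521,-0.419,0,-0.224,1],[-0.521,-0.419,0,-0.224,1],[-0.521,-0.419,0,-0.224,1],[-0.521,-0.419,0,-0.224,1],[-0.521,-0.419,0,-0.224,1],[-0.521,-0.419,0,-0.224,1],[-0.521,-0.419,0,-0.224,1],[-0.521,-0.419,0,-0.224,1],[-0.521,-0.419,0,-0.224,1],[-0.521,-0.419,0,-0.224,1]]], "squeeze": 20}}

```text
clock: 1.3
position: [0.4825, 0.0206, 0.203]
ee_rot: [0.001, 0.003, 1.0, -0.001]
contact_force: [0.9, 1.0, 0.2]
width: 0.0003
gripper_force: 0.0
```

Emit:
{"api": "move_arm", "payload": {"deltas": [[[0,0,0.05,0,1],[0,0,0.1,0,1],[0,0,0.131,0,1],[0,0,0.131,0,1]]]}}

```text
clock: 1.7
position: [0.4762, 0.0266, 0.0952]
ee_rot: [-0.005, -0.0, 1.0, 0.001]
contact_force: [-0.1, 0.1, 0.2]
width: 0.0002
gripper_force: 0.0
```

Run:
```python
from h import *
np.save("pw.npy",P("wrist"));w=manip.get_image("wrist")[:,:,::-1];s=manip.get_image("scene")[:,:,::-1]
cv2.imwrite("pics/w1.png",w);cv2.imwrite("pics/s1.png",s)
c=cv2.resize(s[130:270,220:340],None,fx=3,fy=3,interpolation=2)
o=np.zeros((420,930,3),np.uint8);o[:,:560]=w;o[:,565:925]=c
cv2.imwrite("pics/both1.png",cv2.resize(o,(797,360)))
M=P("wrist")
for z in(.105,.115,.125):print(z,proj(M,[.535,.02,z]))
print(manip.get_state()["position"],manip.get_state()["contact_force"])
```

```text
0.105 [271.34206272 329.01035055]
0.115 [270.88551042 339.77505511]
0.125 [270.38040551 351.68454546]
[0.48010872 0.0261824  0.09878942] [-0.05556852 -0.14131544  0.44398601]
```

View pics/both1.png

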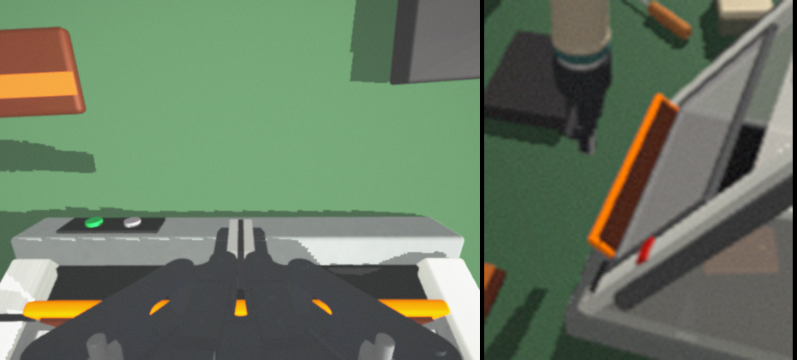

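The wrist view shows the lip clear ahead of the shut fingers (orange band at full-picture rows 350–371, predicted about 350), with the pointer at the far left. The fingertips are low in front of the lip's lower edge. Creeping in to contact.

Emit:
{"api": "move_arm", "payload": {"deltas": [[[-0.025,0,0,0,1],[-0.045,0,0,0,1],[-0.05,0,0,0,1],[-0.054,0,0,0,1],[-0.058,0,0,0,1],[-0.06,0,0,0,1],[-0.06,0,0,0,1]]]}}

```text
clock: 2.5
position: [0.528, 0.0257, 0.0988]
ee_rot: [0.0, -0.0, 1.0, 0.0]
contact_force: [-0.3, 0.1, -0.4]
width: -0.0004
gripper_force: 0.0
```

Emit:
{"api": "move_arm", "payload": {"deltas": [[[-0.004,0,0,0,1],[-0.008,0,0,0,1],[-0.012,0,0,0,1],[-0.012,0,0,0,1]]]}}

```text
clock: 2.9
position: [0.5386, 0.0256, 0.0987]
ee_rot: [0.0, -0.0, 1.0, 0.0]
contact_force: [0.6, 0.1, 0.6]
width: -0.0
gripper_force: 0.4
```

Run:
```python
from h import *
w=manip.get_image("wrist")[:,:,::-1];s=manip.get_image("scene")[:,:,::-1]
print(manip.get_state()["position"],manip.get_state()["contact_force"])
c=cv2.resize(s[130:270,220:340],None,fx=3,fy=3,interpolation=2)
o=np.zeros((420,930,3),np.uint8);o[:,:560]=w;o[:,565:925]=c
cv2.imwrite("pics/both2.png",cv2.resize(o,(797,360)))
cv2.imwrite("pics/w2.png",w)
```

```text
[0.5384283  0.02564822 0.09868602] [-9.71683965e-04 -8.64039432e-02  1.73796802e+00]
```

View pics/both2.png

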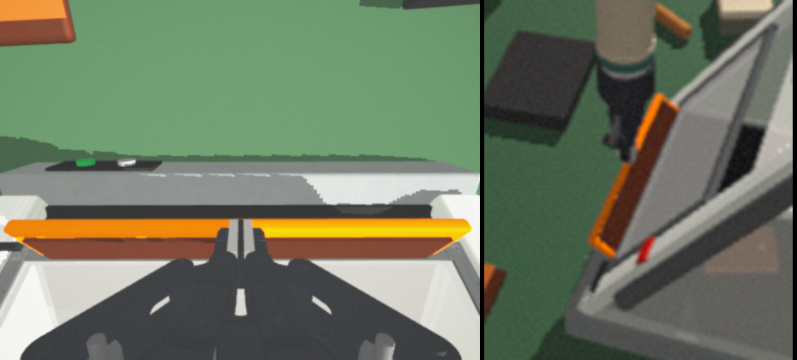

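The lip's outer edge is at full-picture row about 254 in the wrist view, level with the fingertip. In the scene view the tip appears over the brown strip, so I may be above the lip rather than below it. I'll check with the geometry.

Run:
```python
from h import *
M1=np.load("pw.npy");M2=P("wrist")
w1=cv2.imread("pics/w1.png");w2=cv2.imread("pics/w2.png")
for w,c in((w1,60),(w1,480),(w2,180),(w2,420)):
    h=cv2.cvtColor(w,cv2.COLOR_BGR2HSV)[150:,c-2:c+3].mean(1)
    r=[i+150 for i,p in enumerate(h) if 8<p[0]<25 and p[1]>150 and p[2]>120];print(c,r[:1],r[-1:],len(r))
from scipy.optimize import least_squares as L
for r1,r2 in((350,254),(351,256),(352,257)):
    print(r1,r2,L(lambda p:[proj(M1,[p[0],.025,p[1]])[1]-r1,proj(M2,[p[0],.025,p[1]])[1]-r2],[.53,.12]).x)
p=manip.get_state()["position"]
for dx in(-.011,0,.011):print(dx,proj(M2,p+[dx,0,-.008]))
print(p,manip.get_state()["contact_force"],manip.get_state()["effort"])
```

```text
60 [350] [371] 17
480 [349] [370] 16
180 [255] [286] 24
420 [255] [277] 14
350 254 [0.53093195 0.120005  ]
351 256 [0.532719   0.11886542]
352 257 [0.53317721 0.11918244]
-0.011 [280.64621024 228.81164189]
0 [280.64823139 244.5141979 ]
0.011 [280.65018271 259.67416181]
[0.5384283  0.02564822 0.09868602] [-9.71683965e-04 -8.64039432e-02  1.73796802e+00] [ 1.99825654e-02 -3.96235085e+01 -2.08887577e+01 -5.02828974e-03
  1.61851924e-01  2.07424519e-04]
```

View pics/w2.png

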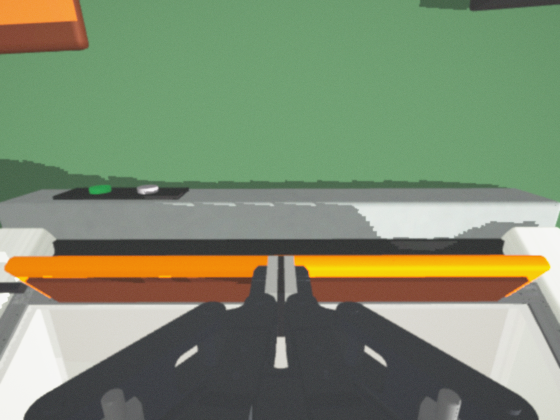

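The fingertip ends at wrist row about 257 where the model predicts 229–260. It also draws over the lip in the scene view, with no contact force. I'll locate the tip directly, with one composite of scene and top crops.

Run:
```python
from h import *
s=manip.get_image("scene")[:,:,::-1];t=manip.get_image("top")[:,:,::-1]
cv2.imwrite("pics/s3.png",s);cv2.imwrite("pics/t3.png",t)
a=cv2.resize(s[150:250,245:312],None,fx=6,fy=6,interpolation=2)
b=cv2.resize(t[180:240,220:285],None,fx=6,fy=6,interpolation=2)
o=np.zeros((600,796,3),np.uint8);o[:,:402]=a;o[:360,406:796]=b
cv2.imwrite("pics/c3.png",o)
p=manip.get_state()["position"];S,T=P("scene"),P("top")
for d in([0,0,-.008],[-.011,0,-.008],[.011,0,-.008],[0,0,.03]):
    x=proj(S,p+d);y=proj(T,p+d);print(d,((x-[245,150])*6).round(),((y-[220,180])*6+[406,0]).round())
```

```text
[0, 0, -0.008] [184. 293.] [619. 245.]
[-0.011, 0, -0.008] [166. 289.] [618. 267.]
[0.011, 0, -0.008] [201. 297.] [619. 223.]
[0, 0, 0.03] [183. 249.] [617. 237.]
```

View pics/c3.png

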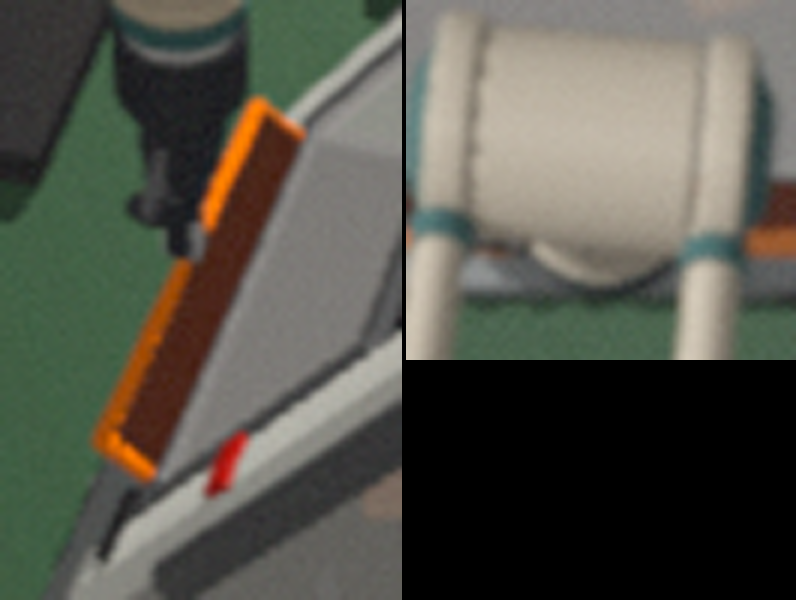

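Run:
```python
from h import *
S=P("scene");p=np.array([.4801,.0262,.0988]);M1=np.load("pw.npy")
for dx in(-.011,0,.011):
  for dz in(-.008,.01,.03):
    d=[dx,-.006,dz];x=proj(S,p+d);print(d,((x-[220,130])*3*.857+[484,0]).round(),proj(M1,p+d).round())
s=cv2.imread("pics/s1.png")[170:200,245:275];w=cv2.imread("pics/w1.png")[200:300,230:330]
o=np.zeros((400,810,3),np.uint8);o[:,:400]=cv2.resize(s,(400,400),interpolation=2);o[:,405:805]=cv2.resize(w,(400,400),interpolation=2)
for dx,c in((-.011,(0,0,255)),(.011,(255,0,0))):
  for y in(-.008,.008):
    x=(proj(S,p+[dx,y,-.008])-[245,170])*400/30;q=(proj(M1,p+[dx,y,-.008])-[230,200])*4+[405,0]
    for v in(x,q):cv2.circle(o,tuple(int(k) for k in v),3,c,-1)
cv2.imwrite("pics/c4.png",o)
```

```text
[-0.011, -0.006, -0.008] [580. 169.] [271. 237.]
[-0.011, -0.006, 0.01] [579. 160.] [270. 248.]
[-0.011, -0.006, 0.03] [579. 150.] [268. 265.]
[0, -0.006, -0.008] [587. 170.] [271. 252.]
[0, -0.006, 0.01] [587. 161.] [270. 266.]
[0, -0.006, 0.03] [586. 151.] [269. 284.]
[0.011, -0.006, -0.008] [594. 172.] [271. 268.]
[0.011, -0.006, 0.01] [594. 163.] [270. 282.]
[0.011, -0.006, 0.03] [593. 153.] [269. 302.]
```

View pics/c4.png

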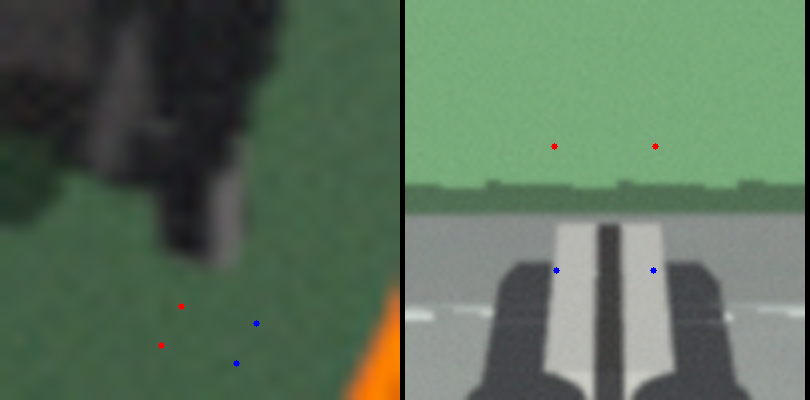

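The free-air views show the real fingertips ending about 30 mm higher than the stated model (scene and wrist cameras agree), so I slid in just above the lip. The pointer has not moved. I'll back out, drop to TCP z = 0.07 (tip at about 0.097, lip edge 0.119, plinth 0.055) and push again.

Emit:
{"api": "move_arm", "payload": {"deltas": [[[0.03,0,0,0,1],[0.0625,0,0,0,1],[0.0625,0,0,0,1],[0.0625,0,0.036,0,1],[0.0625,0,0.036,0,1],[0.04,0,0.036,0,1],[0.03,0,0.036,0,1],[0.027,0,0.036,0,1],[0.024,0,0.036,0,1],[0.021,0,0.036,0,1],[0.021,0,0.036,0,1]]]}}

```text
clock: 4.2
position: [0.5208, 0.0257, 0.0699]
ee_rot: [-0.0, -0.0, 1.0, 0.0]
contact_force: [-0.4, -0.4, 0.4]
width: -0.0004
gripper_force: 0.0
```

Emit:
{"api": "move_arm", "payload": {"deltas": [[[-0.003,0,0,0,1],[-0.006,0,0,0,1],[-0.009,0,0,0,1],[-0.012,0,0,0,1],[-0.012,0,0,0,1]]]}}

```text
clock: 4.7
position: [0.5209, 0.0258, 0.0694]
ee_rot: [-0.009, -0.001, 1.0, -0.0]
contact_force: [-16.8, -1.4, 13.3]
width: 0.0
gripper_force: 8.7
```

```bash
cat > m.py <<'E'
from h import *
import sys
# positions of mark/pointer in scene view, tracked by colour
s=manip.get_image("scene");w=manip.get_image("wrist");n=sys.argv[1]
cv2.imwrite(f"pics/s_{n}.png",s[:,:,::-1]);cv2.imwrite(f"pics/w_{n}.png",w[:,:,::-1])
h=cv2.cvtColor(s,cv2.COLOR_RGB2HSV);roi=np.zeros(h.shape[:2],bool);roi[140:250,245:330]=1
o=roi&(h[...,0]>8)&(h[...,0]<22)&(h[...,1]>190)&(h[...,2]>170)
v,u=np.nonzero(o);k=np.argmax(v-.3*u);print("lip right corner",u[k],v[k],"n",len(u))
# black pointer: darkest where the line parallel to the ptr crosses, sampled along the track
S=P("scene");g=cv2.cvtColor(s,cv2.COLOR_RGB2GRAY).astype(np.float32)
p0=np.array([.5616,-.166,.1055]);t=np.array([np.sin(.6109),0,np.cos(.6109)])
d=np.arange(-.02,.13,.001);prof=[]
for a in d:
    m=[proj(S,p0+a*t+[0,y,0]) for y in(-.01,-.005,0,.005)]
    prof.append(np.mean([cv2.getRectSubPix(g,(1,1),tuple(map(float,q)))[0,0] for q in m]))
print("profile/5mm",np.round(prof[::5]),"min",d[np.argmin(prof)])
st=manip.get_state();print(st["clock"],st["position"].round(4),st["contact_force"].round(1))
E
python3 m.py a
```

```text
lip right corner 269 229 n 195
profile/5mm [ 88.  77.  62.  48.  46.  56.  76.  91. 102. 107. 106. 108. 103. 108.
 107. 107. 110. 106. 110. 108. 108. 108. 102.  97.  84.  74.  67.  67.
  74.  86.] min -0.0009999999999999835
4.8 [0.5209 0.0258 0.0694] [-17.1  -0.1  12.8]
```

Contact: 17 N, and the sash is held by friction while I push only forward. Moving up along the track now.

Emit:
{"api": "move_arm", "payload": {"deltas": [[[0,0,-0.004,0,1],[0,0,-0.008,0,1],[-0.002,0,-0.012,0,1],[-0.005,0,-0.016,0,1],[-0.008,0,-0.02,0,1],[-0.008,0,-0.02,0,1]]]}}

```text
clock: 5.4
position: [0.5317, 0.0258, 0.0849]
ee_rot: [-0.005, -0.0, 1.0, 0.0]
contact_force: [-8.6, 0.1, 4.7]
width: -0.0002
gripper_force: 4.2
```

```bash
python3 m.py b
```

```text
lip right corner 271 226 n 203
profile/5mm [ 97.  98.  99.  96.  90.  77.  62.  46.  46.  55.  71.  89.  95. 104.
 105. 107. 109. 107. 111. 109. 109. 108. 102.  97.  83.  74.  68.  70.
  76.  86.] min 0.021000000000000036
5.5 [0.5318 0.0258 0.0849] [-8.3 -0.2  2.8]
```

The sash has moved about 20 mm and the mark is about 107 mm from the start. Continuing about 60 mm along the track.

Emit:
{"api": "move_arm", "payload": {"deltas": [[[-0.004,0,-0.006,0,1],[-0.008,0,-0.012,0,1],[-0.013,0,-0.018,0,1],[-0.017,0,-0.025,0,1],[-0.021,0,-0.031,0,1],[-0.026,0,-0.037,0,1],[-0.03,0,-0.043,0,1],[-0.034,0,-0.049,0,1],[-0.039,0,-0.055,0,1],[-0.043,0,-0.061,0,1],[-0.043,0,-0.061,0,1]]]}}

```text
clock: 6.6
position: [0.5662, 0.0259, 0.134]
ee_rot: [-0.005, -0.0, 1.0, 0.0]
contact_force: [-9.3, -0.9, 4.3]
width: -0.0003
gripper_force: 4.7
```

```bash
python3 m.py c
```

```text
lip right corner 281 219 n 194
profile/5mm [114. 106. 104.  99. 100. 101. 106.  98.  87.  74.  68.  68.  64.  67.
  65.  64.  59.  47.  37.  33.  44.  60.  72.  80.  78.  73.  65.  67.
  75.  87.] min 0.07300000000000008
6.7 [0.5662 0.0259 0.134 ] [-9.2 -0.5  4.9]
```

Emit:
{"api": "move_arm", "payload": {"deltas": [[[-0.004,0,-0.006,0,1],[-0.008,0,-0.012,0,1],[-0.011,0,-0.016,0,1],[-0.0145,0,-0.0205,0,1],[-0.0145,0,-0.0205,0,1]]]}}

```text
clock: 7.2
position: [0.5775, 0.0259, 0.1503]
ee_rot: [-0.006, -0.0, 1.0, 0.0]
contact_force: [-10.3, 0.2, 3.6]
width: 0.0003
gripper_force: 4.9
```

```bash
python3 m.py d
python3 - <<'E'
from h import *
for n in "cd":
    w=cv2.imread(f"pics/w_{n}.png");h=cv2.cvtColor(w,cv2.COLOR_BGR2HSV)
    r=((h[...,0]<5)|(h[...,0]>174))&(h[...,1]>180)&(h[...,2]>100)
    v,u=np.nonzero(r);print(n,len(u),(u.min(),u.max(),v.min(),v.max(),u.mean(),v.mean()) if len(u) else "")
s=cv2.imread("pics/s_d.png");a=cv2.resize(s[190:250,250:310],None,fx=7,fy=7,interpolation=2)
o=np.zeros((420,800,3),np.uint8);o[:,:420]=a;o[:,425:800]=cv2.resize(w[:,0:250],None,fx=1.5,fy=1,interpolation=2)
cv2.imwrite("pics/c5.png",o)
E
```

```text
lip right corner 285 217 n 195
profile/5mm [140. 138. 136. 136. 134. 133. 126. 111.  95.  79.  72.  72.  69.  72.
  71.  72.  73.  69.  69.  64.  56.  46.  37.  37.  44.  52.  58.  64.
  73.  85.] min 0.0910000000000001
7.3 [0.5775 0.0259 0.1503] [-9.2 -0.   3.1]
c 0 
d 0
```

View pics/c5.png

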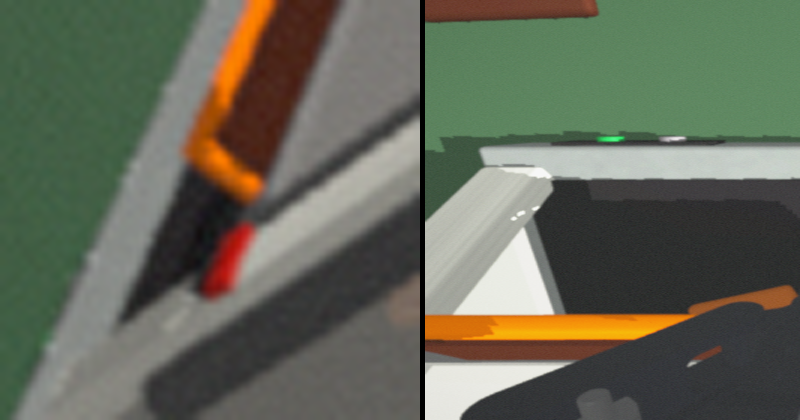

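The scene crop shows the pointer just below the red mark (red at crop (230,260), dark strip ending at about (190,290)). The tool's along-track travel since contact is 98.7 mm, against about 106 needed. I'll back off and measure the gap closely with the wrist camera before the last push.

Emit:
{"api": "move_arm", "payload": {"deltas": [[[0.03,0,0,0,1],[0.06,0,0,0,1],[0.06,0,0,0,1],[0.06,-0.02,-0.06,0,1],[0.06,-0.044,-0.125,0,1],[0.06,-0.044,-0.125,0,1],[0.06,-0.044,-0.125,0,1],[0.06,-0.044,-0.125,0,1]]]}}

```text
clock: 8.1
position: [0.5347, -0.0093, 0.2499]
ee_rot: [-0.001, -0.0, 1.0, 0.0]
contact_force: [0.5, -0.2, -0.9]
width: 0.0003
gripper_force: 0.0
```

```bash
cat > wm.py <<'E'
from h import *
import sys
M=P("wrist");print(manip.get_state()["position"].round(4),manip.get_state()["contact_force"].round(1))
w=manip.get_image("wrist")[:,:,::-1];cv2.imwrite(f"pics/wm_{sys.argv[1]}.png",w)
h=cv2.cvtColor(w,cv2.COLOR_BGR2HSV);g=cv2.cvtColor(w,cv2.COLOR_BGR2GRAY).astype(np.float32)
r=((h[...,0]<6)|(h[...,0]>172))&(h[...,1]>150)&(h[...,2]>80);r[:,300:]=0
v,u=np.nonzero(r);print("red",len(u),u.min(),u.max(),v.min(),v.max(),u.mean().round(1),v.mean().round(1),"pred",proj(M,[.6269,-.1721,.1896]).round(1))
t=np.array([np.sin(.6109),0,np.cos(.6109)]);m=np.array([.6269,-.1721,.1896])
for y in(-.010,0,.008):
  d=np.arange(-.04,.0241,.002);q=[proj(M,m+[0,y,0]+a*t) for a in d]
  print("y",y)
  print(" ".join("%d:%d/%d"%(a*1000,*[cv2.getRectSubPix(np.ascontiguousarray(c),(1,1),tuple(map(float,p)))[0,0] for c in(w[...,2],w[...,1])]) for a,p in zip(d,q)))
E
python3 wm.py 1
```

```text
[ 0.5347 -0.0093  0.2499] [ 0.5 -0.2 -0.9]
red 690 81 125 306 323 103.0 314.1 pred [102.9 313.5]
y -0.01
-40:230/231 -38:231/232 -36:230/232 -33:231/233 -31:227/229 -29:195/198 -27:196/198 -25:193/195 -23:188/190 -21:188/192 -19:189/191 -17:189/191 -15:189/191 -13:146/148 -11:59/59 -9:53/52 -7:102/52 -5:212/45 -3:218/44 -1:218/40 0:217/42 2:217/37 4:219/44 6:218/40 8:236/78 10:234/219 12:231/233 14:231/233 16:231/233 18:232/233 20:233/234 22:232/233 24:232/233
y 0
-40:188/190 -38:194/195 -36:229/231 -33:234/235 -31:233/235 -29:229/230 -27:194/197 -25:190/191 -23:191/193 -21:190/193 -19:190/193 -17:191/193 -15:190/194 -13:149/150 -11:59/59 -9:55/53 -7:105/57 -5:212/38 -3:218/42 -1:217/40 0:218/40 2:217/39 4:217/41 6:218/41 8:236/78 10:236/223 12:237/238 14:236/237 16:236/237 18:236/237 20:236/237 22:236/236 24:236/237
y 0.008
-40:193/196 -38:194/196 -36:193/196 -33:192/197 -31:215/216 -29:236/237 -27:211/214 -25:193/195 -23:194/196 -21:194/196 -19:195/198 -17:195/198 -15:194/197 -13:139/142 -11:55/55 -9:53/51 -7:102/56 -5:212/41 -3:217/39 -1:216/38 0:217/38 2:218/40 4:216/38 6:217/39 8:236/78 10:238/226 12:238/240 14:238/239 16:238/239 18:239/240 20:238/239 22:237/239 24:237/239
```

Close view: the mark spans −7.4…+8.6 mm (centre +0.6) and the pointer −12.7…−7.2 (centre −10), so 10.6 mm more is needed. Returning beneath the lip and pushing that distance.

Emit:
{"api": "move_arm", "payload": {"deltas": [[[0,0.044,0.06,0,1],[0,0.044,0.125,0,1],[0,0.044,0.125,0,1],[0,0.044,0.125,0,1],[-0.03,0.044,0.125,0,1],[-0.045,0.044,0.125,0,1],[-0.054,0.044,0.125,0,1],[-0.06,0.044,0.122,0,1],[-0.062,0.044,0.12,0,1],[-0.064,0.044,0.118,0,1],[-0.066,0.044,0.115,0,1],[-0.066,0.044,0.115,0,1]]]}}

```text
clock: 9.35
position: [0.5819, 0.0251, 0.1592]
ee_rot: [-0.006, -0.0, 1.0, -0.0]
contact_force: [-10.8, -0.6, 3.6]
width: -0.0002
gripper_force: 5.4
```

Emit:
{"api": "move_arm", "payload": {"deltas": [[[-0.001,0,-0.0015,0,1],[-0.002,0,-0.003,0,1],[-0.002,0,-0.003,0,1]]]}}

```text
clock: 9.65
position: [0.5835, 0.0251, 0.1615]
ee_rot: [-0.006, -0.0, 1.0, -0.0]
contact_force: [-11.5, -1.6, 3.2]
width: 0.0002
gripper_force: 5.3
```

Emit:
{"api": "move_arm", "payload": {"deltas": [[[0.03,0,0,0,1],[0.066,0,0,0,1],[0.066,0,0,0,1],[0.066,-0.02,-0.06,0,1],[0.066,-0.044,-0.112,0,1],[0.066,-0.044,-0.112,0,1],[0.066,-0.044,-0.112,0,1],[0.066,-0.044,-0.112,0,1]]]}}

```text
clock: 10.45
position: [0.5362, -0.0094, 0.2504]
ee_rot: [-0.001, -0.0, 1.0, 0.0]
contact_force: [-1.1, 0.5, -0.1]
width: 0.0001
gripper_force: 0.0
```

```bash
python3 wm.py 2
```

```text
[ 0.5362 -0.0094  0.2504] [-1.1  0.5 -0.1]
red 462 81 125 303 321 103.0 312.8 pred [103.1 311.7]
y -0.01
-40:187/189 -38:186/190 -36:189/190 -33:204/207 -31:226/229 -29:231/232 -27:230/231 -25:230/231 -23:230/231 -21:230/231 -19:213/214 -17:189/190 -15:188/190 -13:189/192 -11:190/192 -9:189/180 -7:172/77 -5:167/35 -3:160/40 -1:71/50 0:52/53 2:64/56 4:201/40 6:217/39 8:234/76 10:233/219 12:231/232 14:231/233 16:231/233 18:230/232 20:231/233 22:231/233 24:231/233
y 0
-40:188/190 -38:187/190 -36:188/190 -33:189/192 -31:190/192 -29:189/190 -27:204/206 -25:230/232 -23:234/235 -21:234/235 -19:232/234 -17:204/206 -15:190/190 -13:190/193 -11:191/194 -9:189/181 -7:171/77 -5:168/39 -3:148/40 -1:66/50 0:51/50 2:61/53 4:201/44 6:218/40 8:234/74 10:236/222 12:235/236 14:235/236 16:235/236 18:235/236 20:235/236 22:236/237 24:234/235
y 0.008
-40:192/194 -38:192/194 -36:191/195 -33:193/195 -31:192/195 -29:192/195 -27:193/195 -25:193/194 -23:193/196 -21:209/212 -19:236/238 -17:229/230 -15:194/197 -13:194/198 -11:196/197 -9:192/185 -7:172/81 -5:168/39 -3:149/41 -1:67/51 0:50/49 2:65/57 4:195/38 6:218/41 8:235/77 10:237/225 12:238/239 14:237/239 16:238/239 18:238/239 20:238/239 22:237/238 24:237/238
```

The pointer now spans −2.2…+3.0 mm (centre about +0.4) and the mark spans −7.5…+8.6 (centre about +0.6), so it is centred. The arm is clear of everything; handing in.

```bash
python3 -c "
from rig import manip
print(manip.sign_off())"
```

```text
the job is handed in; nothing more can be done
None
```

The sash is up with the pointer centred on the red mark to within about 1 mm by the wrist camera. The arm is clear of the booth and the job was handed in at about 10.5 s. The shut fingers pushed on the lip's lower outer edge from in front, because the tool could only point straight down. Nothing else was touched on purpose, but I did not re-check the bystanders in a picture.

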